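Turn a case of tins on the turning post and lock it in the camera bay

ROBOT

A 7-joint arm with a two-finger parallel gripper is mounted at the origin on the work surface. World frame = base frame: x ahead of the robot, y to its left, z up, the work surface at z = 0. Lengths are in m, angles in rad, forces in N, time in s.
With the tool pointing down it reaches from about 0.425 to 0.825 m from the base axis. Payload 3.6 kg.
Tool frame: the origin (TCP) lies at the very end of the fingers, on their centre line; the grasp point (between the pads) lies 19 mm behind it (manip.grasp_offset is the distance from the TCP to the grasp point, in m); z points along the fingers, x is the direction in which the jaws open and shut, and the axes are right-handed (so a half turn about z gives the same grasp; the last joint's range is limited). The gripper opens to 85 mm and grips with 20 to 120 N. Pads are 22 mm wide; open, the fingers measure 114 mm over their backs; the gripper's body (76 mm by 85 mm) begins 54 mm behind the grasp point. The pads swing forward as they close: fully open they stand 13 mm farther back than shut.
Start: joints at [1.21, 0.615, -0.013, 1.423, 0.008, 1.103, -0.04], TCP at [0.213, -0.614, 0.231] pointing down, gripper open.
Joint ranges: [-3.12, 3.12], [-0.3, 2.06], [-1.34, 1.32], [0.26, 2.42], [-1.36, 4.5], [0.01, 1.98], [-2.84, 2.84]. Speed limits (rad/s): [2.79, 2.79, 3.14, 3.14, 3.14, 3.14, 3.14].

INTERFACE

Orientations are given as a unit quaternion [w, x, y, z].
In Python, from rig import telemetry, vision, manip, spotter gives the robot as it stands. The module is installed in compiled form; this text tells all that it offers.
- The arm moves only by the shell command python3 -m jog 'ROWS' [FORCE]. ROWS is JSON, one flat list of numbers, 7 for each row, row after row: the shift along the world's x, y, z in m, then the turn, a rotation vector about the world's x, y, z in degrees, then the finger opening in m, from 0 to 0.0854. A call has 1 to 8 rows; each row is the pose to reach, as a shift and turn from the pose measured when the call began; what a row does not reach only later rows make up. A row lasts 1/8 s, in which the tool goes at most 62.5 mm and 10.7 degrees, less where a joint would pass 70% of its speed; a pose out of reach is approached as far as the arm can. A call with a gripper value outside its range is refused whole. The fingers move at their own pace and stop on an object; FORCE is the grip in N (left out, the last holds). Time passes only in rows, so rows that repeat a pose let the fingers close. It gives the time, the measured TCP pose, the force and the opening at its end, in the units of the state.
- telemetry.sense(): the state, without advancing time (a new reading comes with each control period).
- vision.camera(name): name is "scene" or "top" or "wrist"; returns a dict with "img" (384x512x3 uint8, red, green, blue), "depth" (384x512 float32, m along the optical axis (not along the pixel's ray), 0 where there is no reading), "camera_matrix" (3x3 intrinsics, pixels), "dist_coeffs" ([k1, k2, p1, p2, k3] as OpenCV has them; the pictures are not rectified), "R" (3x3) and "t" (3): a world point X has camera coordinates R X + t; the wrist camera has in their place "tool_from_camera" (4x4, takes a point from camera to tool coordinates, whose origin is the TCP and whose axes are the tool frame's). Camera axes: x right, y down, z forward; pixel columns grow to the right and rows downward; lengths in m; the calibration is good to about 2 mm. A picture is of the moment at which its call begins: read the wrist's pose just before it.
- manip.close_job(): hands the job in, once; it reports no verdict.
Trained networks look in a picture, given as the dict that the camera call returned (one of the last four; its "shot" number tells which), for a name from the list of things; names that differ only in an ending like _2 or _b are one class to them, and where a whole thing is asked for, a point or a joint stands for the part that bears it (a point fixed in the world has none). Each returns a list of dicts, best first, with "conf" (0 to 1); they miss things now and then, are a little off and sometimes report something else, mostly with a low value. They report only what shows in the picture. A call takes as long as a camera call. They do not tell look-alikes from the thing itself.
- spotter.find_in(picture, label): "position" ([column, row] in pixels, amid what is visible of it).
- spotter.spot_point(picture, label): "position" ([column, row] in pixels: a listed point, or the origin of a listed thing).
The state is a dict: "clock": time; "joint_positions": joint angles; "joint_vel": joint speeds; "effort": joint torques, N m; "tool_pos": TCP position; "eef_rot": TCP orientation; "ft_force": force on the tool from outside, world axes, zero at the start; "torque": the same for the moment, N m; "gripper_width": finger opening in m.
Only numpy, scipy, OpenCV 4.12 (cv2) and the standard library are available. Lean on these libraries where they do the work, as an engineer would, in place of code of your own. Each camera call takes 0.05 s, during which the arm holds its last target.

TASK

Push the open-fronted case of tins round the turning post at the start of the far guide so that it makes a quarter turn clockwise (seen from above) against the post and its open front faces the inspection camera. Then slide it between the guides until it is fully home against the end stop, and swing the stop blade fully shut across the lane behind it. Keep the case flat on the bench and leave the other things on the bench where they are.

Things in the scene. Friction and masses are not known exactly. Their poses are not given: they have to be found in the camera images.
- bay: Fixed camera bay of aluminium guides. Origin: centre of the case's home place, at bench height; +y runs along the lane to the end stop and camera, +x from the near to the far guide. The lane is 162 mm wide (guide inner faces at x = -81 and +81 mm); guides 40 mm high, 10 thick. Far guide: from the turning post at y = -245 to 100 mm; near guide: y = -70 to 95 mm. End stop: bar 26 mm high, face at y = 75 mm.
- post: Fixed turning post at the entry end of the far guide: upright black cylinder, 40 mm across, 86 mm high, that does not turn. Origin on its axis at bench height: x = 101, y = -260 mm in the bay's frame, so its lane side is flush with the far guide's inner face.
- home_front (a point): Point 36 mm above the bench on the lane's centre line at the end stop's face (bay x = 0, y = 75 mm): the centre of the case's open front must come here. The camera beyond it (100 mm high, its stand 138 mm) has its lens at bay y = 180 mm and looks back along the lane.
- case: Cardboard case with four tins fixed in it, 150 mm square, 72 high, 0.7 to 1 kg, loose, too wide to grip; 2 to 7 N slides it. Origin: centre of its underside. Its -x axis points to the open front (26 mm lip, tins showing; top open over the front 49 mm); other sides are full walls. At first it stands before the post, partly in line with it, open front within 0.2 rad of the bay's -x; at the end it looks to +y.
- case_front (a point): Centre of the case's open front face, 75 mm from the case's middle, half-way up (36 mm); same axes as the case.
- blade (a joint): Angle of the stop blade about its upright pivot: 0 = shut (it lies across the lane along bay +x, its face 6 mm behind a case that is fully home; a case further back blocks it). Grows as it swings open, clockwise from above, to 2.6 rad; starts at 2.0 to 2.5. Pushed anticlockwise to shut; moves with about 1 N at its end and stays where left.
- blade_pivot (a point): Pivot axis of the stop blade at the entry end of the near guide (bay x = -100, y = -86 mm), 27 mm up. The boss round it is 28 mm across, 46 mm high.
- blade_pin (a point): Upright black pin, 14 mm across, near the blade's end, 78 mm from the pivot, from 30 to 80 mm above the bench; this point is 60 mm up. The blade is a flat steel bar 10 mm thick, 85 mm long from the pivot, from 15 to 39 mm above the bench.
- tin_a: Loose tin, 69 mm across, 60 mm high, standing beyond the post; not to be moved. Origin: centre of its underside.
- tin_b: Loose tall tin, 73 mm across, 110 mm high, standing behind the far guide; not to be moved. Origin: centre of its underside.
- tin_c: Loose flat tin, 86 mm across, 42 mm high, standing on the near side; not to be moved. Origin: centre of its underside.
- tape_roll: Loose roll of tape, 100 mm across, 48 mm high, lying flat beside the camera, on the near side; not to be moved. Origin: centre of its underside.
- dispenser: Loose tape dispenser, 130 x 58 mm, 78 mm high, on the near side before the lane; not to be moved. Origin: centre of its underside, length along its x.
- cutter: Loose box cutter with its blade drawn in, 135 mm long, 26 mm wide, 17 mm high, behind the far guide; not to be moved. Origin: under its handle's middle, length along its x.
Mind the look-alikes: they are no part of the job. Leave any purple look-alike of the case alone.

How it is judged:
By the outcome, as a careful person would: the job done as asked, in the order asked, and still so for the second after the job is handed in, with the robot touching nothing.
It also fails if it takes over 72 s, if anything falls off the work surface, if the arm or the gripper's body presses on something with over 40 N, if the wrist force passes 120 N, or if a joint passes its speed limit or range.

## Working session

There is one attempt and no reset: what is moved stays moved. The work goes in short steps, Python scripts to look and compute and a shell command to move; the robot and the scene stay as the last step left them, time stands still between calls to the robot, and variables do not carry over. Pictures are saved under pics/ and viewed, and the job is handed in when it is done.

```bash
mkdir -p pics; cat > h.py <<'E'
import numpy as np, cv2
from rig import telemetry, vision, manip, spotter
def save(p,n):
    cv2.imwrite('pics/'+n+'.png', cv2.cvtColor(p['img'],cv2.COLOR_RGB2BGR))
def ray(p,uv):
    K=np.array(p['camera_matrix']);D=np.array(p['dist_coeffs'])
    q=cv2.undistortPoints(np.array([[uv]],float),K,D)[0,0]
    return np.array([q[0],q[1],1.])
def at_z(p,uv,z):
    R=np.array(p['R']);t=np.array(p['t']);d=R.T@ray(p,uv);c=-R.T@t
    return c+d*(z-c[2])/d[2]
def at_depth(p,uv):
    R=np.array(p['R']);t=np.array(p['t']);u,v=int(round(uv[0])),int(round(uv[1]))
    return R.T@(ray(p,uv)*p['depth'][v,u]-t)
def proj(p,X):
    R=np.array(p['R']);t=np.array(p['t'])
    return cv2.projectPoints(np.array(X,float).reshape(-1,1,3),cv2.Rodrigues(R)[0],t,np.array(p['camera_matrix']),np.array(p['dist_coeffs']))[0][:,0]
E
python3 - <<'E'
from h import *
s=telemetry.sense();print(s['clock'],s['tool_pos'],s['eef_rot'],s['ft_force'])
for n in('top','scene'):
    p=vision.camera(n);save(p,n+'0')
    for l in ['bay','post','case','case_front','blade_pivot','blade_pin','home_front','tin_a','tape_roll','dispenser','cutter']:
        r=spotter.spot_point(p,l)
        print(n,l,[(np.round(q['position']).tolist(),round(q['conf'],2),np.round(at_depth(p,q['position']),3).tolist()) for q in r[:4]])
E
```

```text
0.0 [ 0.21270241 -0.61338523  0.23011899] [-7.46740735e-04  8.14777543e-01 -5.79772229e-01 -1.07754887e-03] [-0.77367763  0.20570671 -0.63430898]
top bay []
top post [([274.0, 168.0], 0.43, [0.607, -0.091, 0.086])]
top case [([383.0, 268.0], 0.84, [0.263, -0.464, 0.073]), ([318.0, 178.0], 0.56, [0.575, -0.245, 0.076]), ([302.0, 246.0], 0.51, [0.336, -0.189, 0.038])]
top case_front [([371.0, 255.0], 0.89, [0.304, -0.445, 0.006]), ([324.0, 200.0], 0.55, [0.506, -0.279, -0.007])]
top blade_pivot [([225.0, 222.0], 0.96, [0.421, 0.083, 0.045]), ([272.0, 139.0], 0.23, [0.717, -0.082, 0.061])]
top blade_pin [([332.0, 250.0], 0.64, [0.326, -0.289, 0.072]), ([242.0, 233.0], 0.41, [0.383, 0.018, 0.085])]
top home_front [([180.0, 192.0], 0.86, [0.531, 0.251, 0.029])]
top tin_a [([275.0, 140.0], 0.88, [0.715, -0.093, 0.06]), ([302.0, 247.0], 0.66, [0.333, -0.191, 0.04]), ([238.0, 145.0], 0.64, [0.684, 0.037, 0.106])]
top tape_roll [([152.0, 229.0], 0.89, [0.394, 0.355, 0.001])]
top dispenser [([331.0, 248.0], 0.83, [0.332, -0.287, 0.074])]
top cutter [([185.0, 145.0], 0.52, [0.71, 0.239, 0.014])
[... 270 characters left out ...]
6.0, 207.0], 0.8, [0.417, 0.098, 0.045])]
scene blade_pin [([309.0, 186.0], 0.47, [0.382, 0.018, 0.059]), ([249.0, 293.0], 0.31, [0.725, 0.242, 0.014])]
scene home_front [([320.0, 250.0], 0.72, [0.486, 0.206, -0.0])]
scene tin_a [([278.0, 167.0], 0.91, [0.368, -0.169, 0.022]), ([218.0, 247.0], 0.61, [0.718, 0.079, 0.03]), ([190.0, 225.0], 0.59, [0.736, -0.054, 0.02]), ([321.0, 255.0], 0.32, [0.494, 0.222, 0.001])]
scene tape_roll [([389.0, 270.0], 0.62, [0.425, 0.389, 0.049])]
scene dispenser [([268.0, 149.0], 0.7, [0.334, -0.28, 0.026])]
scene cutter [([248.0, 292.0], 0.69, [0.723, 0.237, 0.014]), ([275.0, 169.0], 0.64, [0.372, -0.176, 0.012]), ([227.0, 159.0], 0.34, [0.512, -0.246, 0.06])]
```

```bash
python3 - <<'E'
import cv2
a=cv2.imread('pics/top0.png')[110:320,120:440];cv2.imwrite('pics/top0c.png',cv2.resize(a,None,fx=2.5,fy=2.5,interpolation=cv2.INTER_CUBIC))
E
```

```text
(no output)
```

View pics/top0c.png

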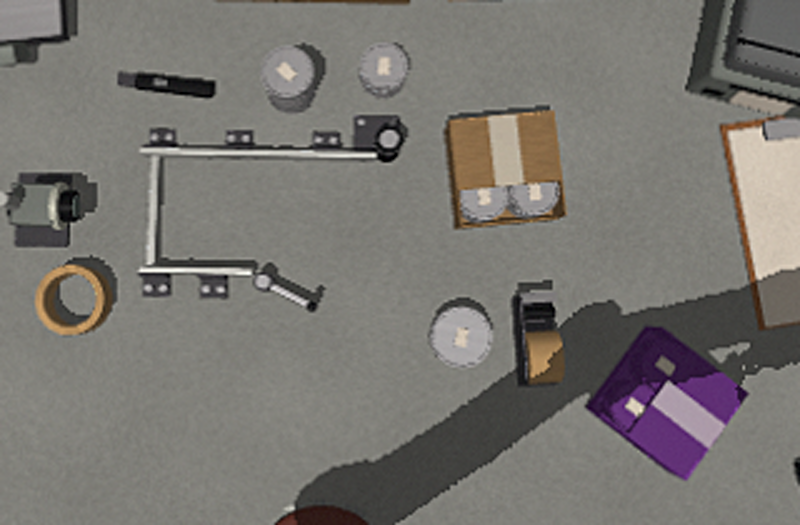

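View pics/scene0.png

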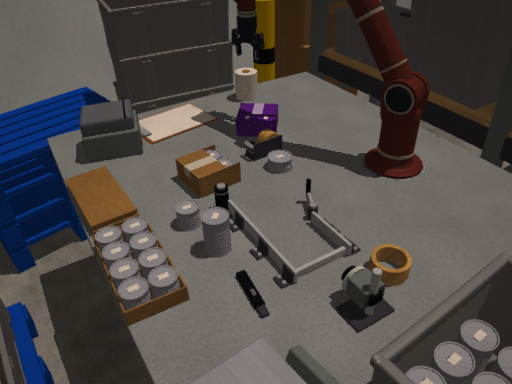

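The top view shows the brown case at full-image pixel (322,178), with its open front towards the bottom of the image (bay -x). The purple look-alike is at (386,270). The post is at (275,166), the blade pin at (245,229) and the blade pivot at (225,222). Only the purple case could be taken for the case, so I choose the brown one. Next I measure precisely from the depth cloud.

```bash
cat >> h.py <<'E'
def cloud(p):
    K=np.array(p['camera_matrix']);D=np.array(p['dist_coeffs']);R=np.array(p['R']);t=np.array(p['t'])
    h,w=p['depth'].shape
    uu,vv=np.meshgrid(np.arange(w),np.arange(h))
    q=cv2.undistortPoints(np.stack([uu,vv],-1).reshape(-1,1,2).astype(float),K,D)[:,0]
    d=p['depth'].reshape(-1,1)
    X=(np.hstack([q,np.ones((len(q),1))])*d-t)@R
    X[d[:,0]==0]=np.nan
    return X.reshape(h,w,3)
def box(X,x0,x1,y0,y1,z0,z1):
    P=X.reshape(-1,3)
    with np.errstate(invalid='ignore'):
        m=(P[:,0]>x0)&(P[:,0]<x1)&(P[:,1]>y0)&(P[:,1]<y1)&(P[:,2]>z0)&(P[:,2]<z1)
    return P[m]
E
python3 - <<'E'
from h import *
p=vision.camera('top')
X=cloud(p)
C=-np.array(p['R']).T@p['t'];print('cam',C)
P=box(X,.56,.66,-.14,-.04,.08,.1);print('post top',len(P),P.mean(0),P.min(0),P.max(0))
P=box(X,.4,.7,-.36,-.15,.06,.09);print('case',len(P),P[:,2].mean(),cv2.minAreaRect(P[:,:2].astype(np.float32)))
# guides
P=box(X,.53,.64,-.05,.27,.032,.05);print('far',len(P));v=cv2.fitLine(P[:,:2].astype(np.float32),cv2.DIST_HUBER,0,.01,.01).ravel();print(v,np.degrees(np.arctan2(v[1],v[0])),P.min(0),P.max(0))
P=box(X,.38,.46,.11,.26,.032,.05);print('near',len(P));v=cv2.fitLine(P[:,:2].astype(np.float32),cv2.DIST_HUBER,0,.01,.01).ravel();print(v,np.degrees(np.arctan2(v[1],v[0])),P.min(0),P.max(0))
P=box(X,.45,.56,.2,.3,.018,.034);print('stop',len(P));v=cv2.fitLine(P[:,:2].astype(np.float32),cv2.DIST_HUBER,0,.01,.01).ravel();print(v,np.degrees(np.arctan2(v[1],v[0])))
P=box(X,.36,.41,-.01,.05,.06,.1);print('pin',len(P),P)
P=box(X,.39,.45,.06,.11,.042,.06);print('boss',len(P),P.mean(0),P.min(0),P.max(0))
P=box(X,.27,.4,-.26,-.13,.03,.06);print('tinc',P.mean(0),P.min(0),P.max(0))
P=box(X,.2,.45,-.36,-.255,.015,.1);print('disp',P.mean(0),P.min(0),P.max(0))
P=box(X,.63,.8,-.16,-.05,.05,.07);print('tina',P.mean(0),P.min(0),P.max(0))
P=box(X,.63,.8,-.03,.1,.1,.12);print('tinb',P.mean(0),P.min(0),P.max(0))
a=p['img'][160:240,210:350];cv2.imwrite('pics/c1.png',cv2.cvtColor(cv2.resize(a,None,fx=5,fy=5,interpolation=cv2.INTER_CUBIC),cv2.COLOR_RGB2BGR))
E
```

```text
cam [ 0.38829317 -0.0357236   1.29419838]
post top 64 [ 0.61865941 -0.09216248  0.08369004] [ 0.60128502 -0.11092849  0.08003838] [ 0.63730275 -0.07605387  0.09224483]
case 1569 0.06969249439984891 ((0.5812006592750549, -0.26111310720443726), (0.1510179191827774, 0.15273220837116241), 5.55037784576416)
far 300
[0.01801687 0.9998377  0.6078128  0.1076529 ] 88.96765 [ 0.59910314 -0.04849305  0.03208196] [0.6174472  0.26345231 0.04687295]
near 150
[4.1265885e-04 9.9999994e-01 4.3533579e-01 2.0089582e-01] 89.97635 [0.42758262 0.1115857  0.03201149] [0.4422763  0.25905414 0.04493739]
stop 110
[ 0.9998257  -0.01866982  0.5052643   0.24657571] -1.0697638
pin 14 [[0.38952458 0.020452   0.07838547]
 [0.3895348  0.01690552 0.08081139]
 [0.3895453  0.01339074 0.08280142]
 [0.38956376 0.01018111 0.07700674]
 [0.38609899 0.02049718 0.07690106]
 [0.38611174 0.01705494 0.07684851]
 [0.38612866 0.01351523 0.07920135]
 [0.3861467  0.00996125 0.08229373]
 [0.38268199 0.0203903  0.0787104 ]
 [0.38270187 0.01688672 0.0802133 ]
 [0.38272718 0.01334274 0.08293069]
 [0.38272603 0.01003023 0.07992085]
 [0.37925172 0.01707463 0.07536072]
 [0.3793105  0.01337766 0.08154192]]
boss 24 [0.42239757 0.08506054 0.04503356] [0.41394903 0.07528348 0.04221196] [0.43882312 0.10440243 0.04865614]
tinc [ 0.34279727 -0.19705325  0.03942037] [ 0.30233305 -0.24000637  0.03269467] [ 0.3830969  -0.1546515   0.04677447]
disp [ 0.33829274 -0.30185462  0.05818101] [ 0.27477893 -0.33541186  0.0150078 ] [ 0.40429991 -0.2757065   0.08071075]
tina [ 0.73071001 -0.08737557  0.05796445] [ 0.69668397 -0.12042865  0.05126308] [ 0.76384381 -0.0553262   0.06639956]
tinb [0.7085765  0.04977522 0.10770073] [0.6723295  0.01443258 0.10027627] [0.74483672 0.08394669 0.11485942]
```

View pics/c1.png

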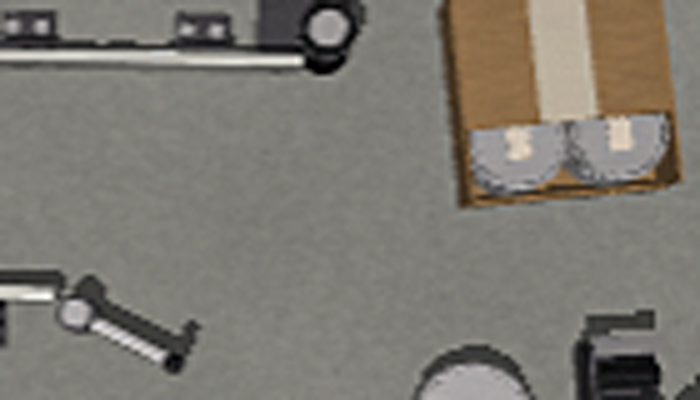

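Bay fit: origin is about world (.523,.1695), yaw about -1.0°. The post–pivot distance is 264.5 mm (should be 266), and the guide and stop lines agree. The case centre is (.581,-.261), yaw about +5°, with a 151×153 mm outline. The blade pin is at (.385,.015), about 2.04 rad, which is near the inner reach limit.

First I push the case squarely with open jaws until it is near the post, so I start by moving behind it.

```bash
python3 -m jog '[0.046,0.028,0,0,0,8.75,0.085, 0.092,0.056,0,0,0,17.5,0.085, 0.138,0.084,0,0,0,26.2,0.085, 0.184,0.112,0,0,0,35,0.085, 0.23,0.140,0,0,0,43.7,0.085, 0.276,0.170,0,0,0,52.5,0.085, 0.322,0.2,0,0,0,61.2,0.085, 0.372,0.229,-0.03,0,0,70,0.085]'; python3 - <<'E'
from h import *
s=telemetry.sense();print(s['tool_pos'],cv2.Rodrigues(np.zeros(3))[0][0,0],s['eef_rot'],s['joint_positions'])
p=vision.camera('top');save(p,'t1')
E
```

```text
clock: 2.25
tool_pos: [0.586, -0.3863, 0.2054]
eef_rot: [0.002, 1.0, -0.005, 0.003]
ft_force: [0.3, -0.7, -0.3]
gripper_width: 0.0849
[ 0.5859882  -0.38634807  0.20536166] 1.0 [ 0.00193575  0.9999786  -0.00546004  0.00303931] [ 0.71865452  0.73816946 -0.33091558  1.28383261  0.2425784   1.15108979
  0.35999313]
```

```bash
python3 -m jog '[0,0,-0.06,0,0,0,0.085, 0,0,-0.12,0,0,0,0.085, 0,0,-0.175,0,0,0,0.085, 0,0.010,-0.178,0,0,0,0.085, 0,0.02,-0.178,0,0,0,0.085, 0,0.03,-0.178,0,0,0,0.085, 0,0.04,-0.178,0,0,0,0.085, 0,0.05,-0.178,0,0,0,0.085]'; python3 - <<'E'
from h import *
p=vision.camera('top');save(p,'t2')
a=p['img'][110:260,210:380];cv2.imwrite('pics/t2c.png',cv2.cvtColor(cv2.resize(a,None,fx=4,fy=4,interpolation=cv2.INTER_CUBIC),cv2.COLOR_RGB2BGR))
E
```

```text
clock: 3.3
tool_pos: [0.5915, -0.3305, 0.0236]
eef_rot: [-0.0, 1.0, 0.002, 0.004]
ft_force: [-2.4, -6.5, 3.4]
gripper_width: 0.085
```

View pics/t2c.png

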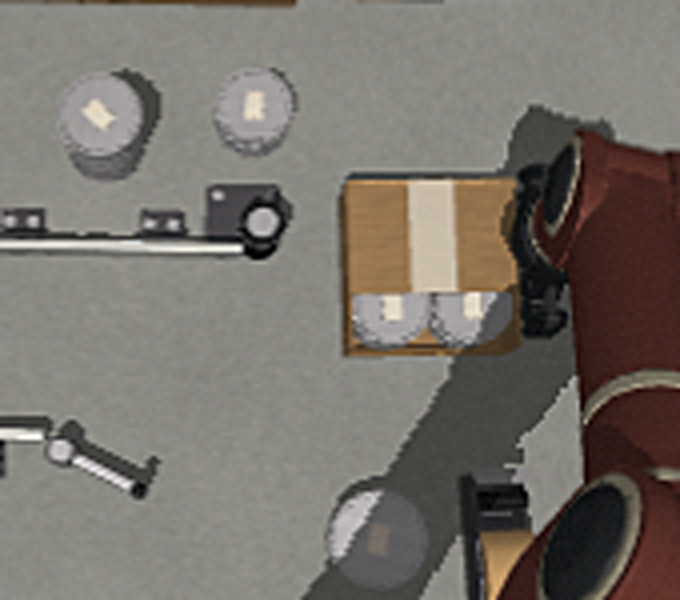

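The crop shows the case squared up against the jaws, its leading edge at crop x≈345 and the post at crop (263,222). I measure before continuing.

```bash
cat >> h.py <<'E'
O=np.array([.523,.1695]);PS=-.018
Rb=np.array([[np.cos(PS),-np.sin(PS)],[np.sin(PS),np.cos(PS)]])
def tobay(X): return (np.asarray(X)[...,:2]-O)@Rb
def toworld(b): return np.asarray(b)@Rb.T+O
def case(p,rng=(.36,.72,-.4,.28)):
    X=cloud(p);img=p['img'].reshape(-1,3).astype(int);P=X.reshape(-1,3)
    hsv=cv2.cvtColor(p['img'],cv2.COLOR_RGB2HSV).reshape(-1,3).astype(int)
    with np.errstate(invalid='ignore'):
        m=(P[:,2]>.062)&(P[:,2]<.08)&(P[:,0]>rng[0])&(P[:,0]<rng[1])&(P[:,1]>rng[2])&(P[:,1]<rng[3])
    brown=m&(hsv[:,0]>8)&(hsv[:,0]<25)&(hsv[:,1]>70)&(hsv[:,2]>60)
    B=tobay(P[brown])
    r=cv2.minAreaRect((B*1000).astype(np.float32))
    return brown.sum(),r,cv2.boxPoints(r).round(0).tolist(),B
E
python3 - <<'E'
from h import *
p=vision.camera('top');n,r,b,B=case(p);print(n,r,b,B.min(0),B.max(0))
print(tobay(telemetry.sense()['tool_pos'])*1000)
E
```

```text
900 ((71.0562744140625, -409.96539306640625), (149.48171997070312, 151.8964080810547), 1.5361467599868774) [[-6.0, -336.0], [-2.0, -488.0], [148.0, -484.0], [144.0, -332.0]] [-0.00517361 -0.48780542] [ 0.14739887 -0.33260005]
[  77.78038938 -495.96326832]
```

```bash
python3 -m jog '[0,0.010,0.003,0,0,-0.5,0.085, 0,0.02,0.003,0,0,-0.5,0.085, 0,0.03,0.003,0,0,-0.5,0.085, 0,0.04,0.003,0,0,-0.5,0.085, 0,0.046,0.003,0,0,-0.5,0.085, 0,0.046,0.003,0,0,-0.5,0.085, 0,0.03,0.003,0,0,-0.5,0.0, 0,0.01,0.003,0,0,-0.5,0.0]'; python3 - <<'E'
from h import *
p=vision.camera('top');save(p,'t3');n,r,b,B=case(p);print(n,r,b)
print(tobay(telemetry.sense()['tool_pos'])*1000)
E
```

```text
clock: 4.4
tool_pos: [0.592, -0.3168, 0.0259]
eef_rot: [-0.004, 1.0, -0.001, 0.003]
ft_force: [0.7, -0.3, 0.1]
gripper_width: 0.0513
944 ((70.82537841796875, -364.66925048828125), (150.85169982910156, 149.55044555664062), 1.0299906730651855) [[-6.0, -291.0], [-3.0, -441.0], [148.0, -438.0], [145.0, -289.0]]
[  76.6938178 -490.9373726]
```

```bash
cat > path.py <<'E'
from h import *
def tab(a,f,ths,extra=0):
    P=np.array([101,-260.])
    T=np.array(telemetry.sense()['tool_pos'])[:2]
    for th in ths:
        q=np.radians(th);n=np.array([np.sin(q),np.cos(q)]);t=np.array([np.cos(q),-np.sin(q)])
        w=14.5*abs(np.sin(q))+11*np.cos(q)-extra
        c=P-95*n-a*t; F=c+f*t-(75+w)*n
        W=toworld(F/1000);print(th,c.round(),F.round(),W.round(3),'shift',(W-T).round(3))
E
python3 - <<'E'
from path import *
tab(30,-45,range(-5,95,10))
E
```

```text
-5 [  79. -357.] [  42. -448.] [ 0.557 -0.279] shift [-0.034  0.043]
5 [  63. -352.] [  10. -435.] [ 0.526 -0.266] shift [-0.065  0.057]
15 [  47. -344.] [ -19. -419.] [ 0.496 -0.249] shift [-0.095  0.074]
25 [  34. -333.] [ -46. -397.] [ 0.47  -0.227] shift [-0.121  0.096]
35 [  22. -321.] [ -68. -370.] [ 0.448 -0.2  ] shift [-0.142  0.123]
45 [  13. -306.] [ -85. -340.] [ 0.432 -0.169] shift [-0.159  0.154]
55 [   6. -290.] [ -96. -307.] [ 0.421 -0.135] shift [-0.17   0.188]
65 [   2. -273.] [-101. -271.] [ 0.417 -0.1  ] shift [-0.174  0.223]
75 [   1. -256.] [ -99. -236.] [ 0.42  -0.065] shift [-0.171  0.258]
85 [   4. -238.] [ -90. -201.] [ 0.429 -0.03 ] shift [-0.162  0.292]
```

```bash
python3 -m jog '[-0.02,0,0,0,0,0,0, -0.045,0.02,0,0,0,0,0, -0.047,0.04,0,0,0,0,0, -0.05,0.05,0,0,0,0,0, -0.065,0.057,0,0,0,0,0, -0.08,0.066,0,0,0,0,0, -0.095,0.075,0,0,0,0,0, -0.108,0.086,0,0,0,0,0]'; python3 - <<'E'
from path import *
p=vision.camera('top');save(p,'t4');n,r,b,B=case(p);print(n,r,b)
print(tobay(telemetry.sense()['tool_pos'])*1000)
a=p['img'][110:260,210:380];cv2.imwrite('pics/t4c.png',cv2.cvtColor(cv2.resize(a,None,fx=4,fy=4,interpolation=cv2.INTER_CUBIC),cv2.COLOR_RGB2BGR))
E
```

```text
clock: 5.45
tool_pos: [0.483, -0.2398, 0.0261]
eef_rot: [0.001, 1.0, -0.006, 0.004]
ft_force: [-0.8, -1.7, 2.8]
gripper_width: 0.0002
851 ((42.924320220947266, -337.89276123046875), (149.30894470214844, 149.19229125976562), 63.93907928466797) [[-57.0, -372.0], [77.0, -438.0], [143.0, -304.0], [9.0, -238.0]]
[ -34.49685147 -406.71893258]
```

View pics/t4c.png

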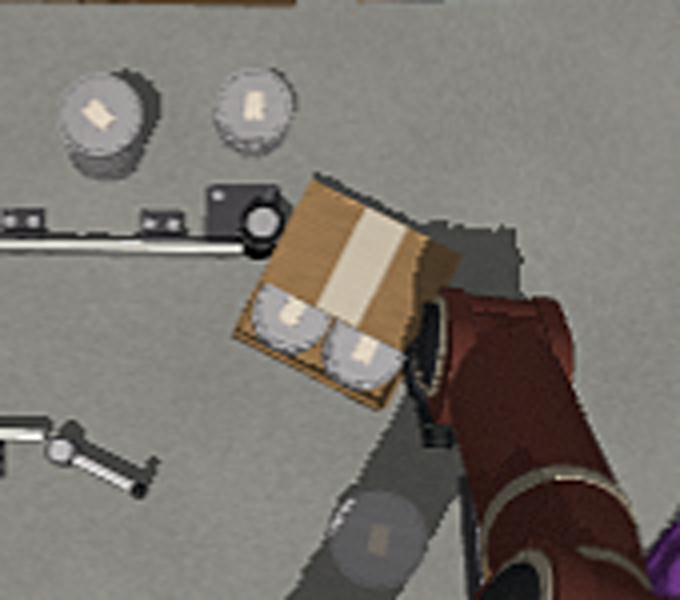

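θ≈26°, with the case against the post (normal distance 95.6 mm, should be 95). Turning as planned; I continue.

```bash
python3 - <<'E'
from path import *
tab(14,-42,range(30,70,5))
E
```

```text
30 [  41. -335.] [ -41. -394.] [ 0.475 -0.223] shift [-0.006  0.013]
35 [  35. -330.] [ -52. -381.] [ 0.464 -0.211] shift [-0.017  0.026]
40 [  29. -324.] [ -63. -368.] [ 0.454 -0.197] shift [-0.027  0.039]
45 [  24. -317.] [ -72. -353.] [ 0.445 -0.183] shift [-0.036  0.054]
50 [  19. -310.] [ -79. -338.] [ 0.438 -0.167] shift [-0.043  0.069]
55 [  15. -303.] [ -85. -322.] [ 0.432 -0.151] shift [-0.049  0.086]
60 [  12. -295.] [ -90. -306.] [ 0.428 -0.134] shift [-0.054  0.102]
65 [   9. -287.] [ -93. -289.] [ 0.425 -0.117] shift [-0.056  0.119]
```

```bash
python3 -m jog '[-0.006,0.013,0,0,0,0,0, -0.017,0.026,0,0,0,0,0, -0.027,0.039,0,0,0,0,0, -0.036,0.054,0,0,0,0,0, -0.043,0.069,0,0,0,0,0, -0.048,0.086,0,0,0,0,0]'; python3 - <<'E'
from path import *
p=vision.camera('top');save(p,'t5');n,r,b,B=case(p);print(n,r,b)
print(tobay(telemetry.sense()['tool_pos'])*1000)
a=p['img'][110:260,210:380];cv2.imwrite('pics/t5c.png',cv2.cvtColor(cv2.resize(a,None,fx=4,fy=4,interpolation=cv2.INTER_CUBIC),cv2.COLOR_RGB2BGR))
E
```

```text
clock: 6.25
tool_pos: [0.4319, -0.1559, 0.0275]
eef_rot: [0.003, 1.0, -0.009, 0.001]
ft_force: [-6.5, -13.6, 11.9]
gripper_width: 0.0002
753 ((15.994280815124512, -304.3009033203125), (150.53460693359375, 147.76046752929688), 31.00054168701172) [[-87.0, -280.0], [-10.0, -406.0], [119.0, -329.0], [42.0, -202.0]]
[ -86.45963777 -323.85201457]
```

View pics/t5c.png

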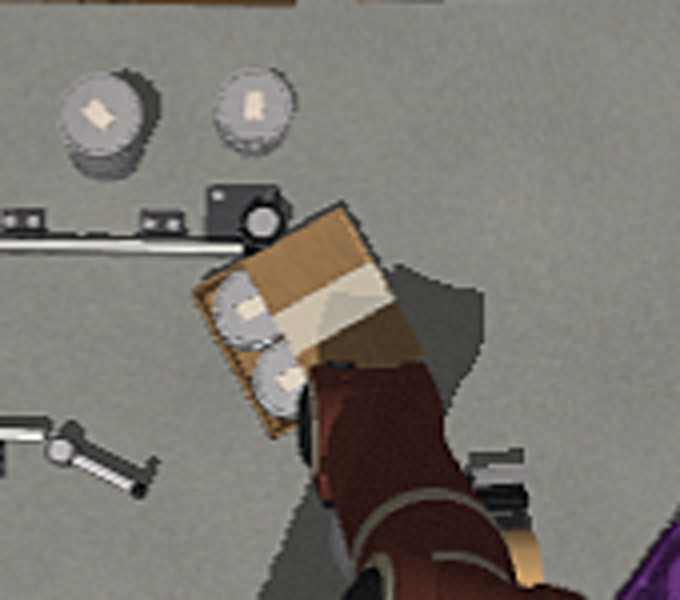

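θ≈59°, as commanded, with no obstruction. I continue to square it against the far guide.

```bash
python3 - <<'E'
from path import *
tab(2,-38,range(60,95,5))
E
```

```text
60 [  18. -306.] [ -82. -319.] [ 0.435 -0.148] shift [0.005 0.004]
65 [  14. -298.] [ -86. -303.] [ 0.431 -0.132] shift [0.001 0.021]
70 [  11. -291.] [ -89. -287.] [ 0.429 -0.115] shift [-0.002  0.037]
75 [   9. -283.] [ -90. -270.] [ 0.428 -0.099] shift [-0.002  0.054]
80 [   7. -275.] [ -89. -253.] [ 0.429 -0.082] shift [-0.002  0.071]
85 [   6. -266.] [ -87. -236.] [ 0.432 -0.065] shift [0.001 0.088]
90 [   6. -258.] [ -84. -220.] [ 0.436 -0.049] shift [0.005 0.104]
```

```bash
python3 -m jog '[0.001,0.01,0,0,0,0,0, -0.001,0.021,0,0,0,0,0, -0.002,0.037,0,0,0,0,0, -0.002,0.054,0,0,0,0,0, -0.002,0.071,0,0,0,0,0, 0.001,0.088,0,0,0,0,0, 0.005,0.102,0,0,0,0,0]'; python3 - <<'E'
from path import *
p=vision.camera('top');save(p,'t6');n,r,b,B=case(p);print(n,r,b)
print(tobay(telemetry.sense()['tool_pos'])*1000)
a=p['img'][110:260,210:380];cv2.imwrite('pics/t6c.png',cv2.cvtColor(cv2.resize(a,None,fx=4,fy=4,interpolation=cv2.INTER_CUBIC),cv2.COLOR_RGB2BGR))
E
```

```text
clock: 7.18
tool_pos: [0.4214, -0.0615, 0.0283]
eef_rot: [0.01, 1.0, -0.015, -0.015]
ft_force: [-27.5, -30.8, 39.9]
gripper_width: -0.0003
640 ((2.1249160766601562, -263.78656005859375), (144.741943359375, 150.1800994873047), 87.12250518798828) [[-77.0, -332.0], [73.0, -340.0], [81.0, -195.0], [-69.0, -188.0]]
[ -97.96669189 -231.48063792]
```

View pics/t6c.png

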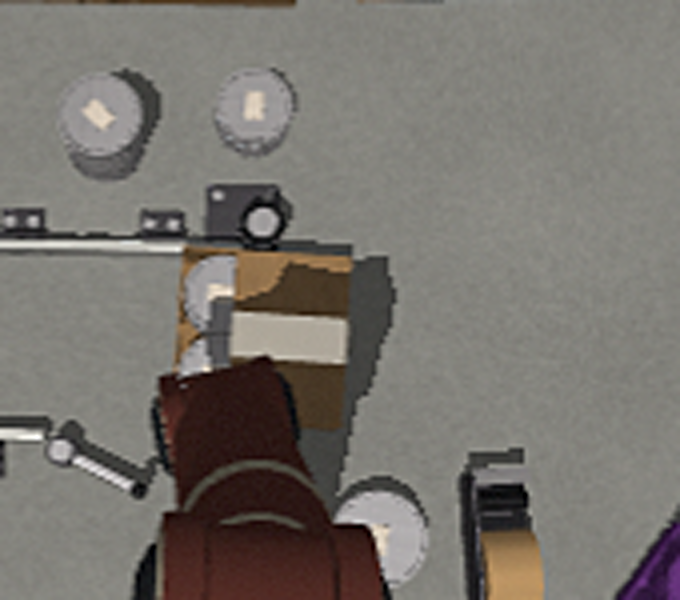

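The case is turned about 88–90° with its +y face against the post and guide. The force is rising (58 N), so I back off and lift.

```bash
python3 -m jog '[-0.005,-0.005,0.0,0,0,0,0, -0.008,-0.010,0.01,0,0,0,0, -0.005,-0.02,0.05,0,0,0,0, 0.0,-0.04,0.10,0,0,0,0, 0.02,-0.09,0.12,0,0,0,0, 0.04,-0.15,0.12,0,0,0,0, 0.06,-0.21,0.12,0,0,0,0, 0.08,-0.26,0.12,0,0,0,0]'; python3 - <<'E'
from path import *
s=telemetry.sense();print(tobay(s['tool_pos'])*1000,s['joint_positions'])
p=vision.camera('top');save(p,'t7');n,r,b,B=case(p);print(n,r,b)
a=p['img'][110:260,210:380];cv2.imwrite('pics/t7c.png',cv2.cvtColor(cv2.resize(a,None,fx=4,fy=4,interpolation=cv2.INTER_CUBIC),cv2.COLOR_RGB2BGR))
E
```

```text
clock: 8.22
tool_pos: [0.5031, -0.3218, 0.1492]
eef_rot: [0.009, 1.0, -0.014, -0.014]
ft_force: [1.1, 0.6, -0.2]
gripper_width: -0.0001
[ -11.09128821 -491.54467093] [ 0.66054179  0.63552667 -0.23361129  1.66486118  0.21680493  0.88222996
  0.301633  ]
919 ((1.3305511474609375, -262.08056640625), (146.9185791015625, 150.55398559570312), 86.54566192626953) [[-78.0, -331.0], [72.0, -340.0], [81.0, -193.0], [-69.0, -184.0]]
```

View pics/t7c.png

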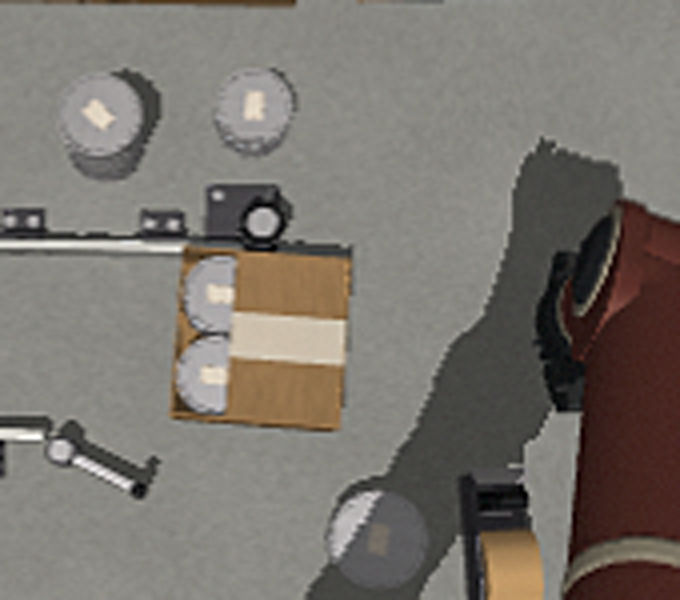

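```bash
python3 - <<'E'
from path import *
from scipy.spatial.transform import Rotation as R
s=telemetry.sense();w,x,y,z=s['eef_rot']
a=-.018/2
d=R.from_quat([np.cos(a),np.sin(a),0,0])*R.from_quat([x,y,z,w]).inv()
print(np.degrees(d.as_rotvec()))
print(np.append(toworld([.002,-.385])-s['tool_pos'][:2],.027-s['tool_pos'][2]))
print(np.append(toworld([.002,-.095])-s['tool_pos'][:2],.027-s['tool_pos'][2]))
E
```

```text
[ 1.56520095 -1.32765755  1.07393854]
[ 0.01359773  0.11590392 -0.12197056]
[ 0.01881744  0.40585695 -0.12197056]
```

```bash
python3 -m jog '[0.007,0.03,-0.03,1.57,-1.33,1.07,0.085, 0.013,0.06,-0.07,1.57,-1.33,1.07,0.085, 0.0136,0.09,-0.122,1.57,-1.33,1.07,0.085, 0.0136,0.105,-0.122,1.57,-1.33,1.07,0.085, 0.0136,0.116,-0.122,1.57,-1.33,1.07,0.085, 0.014,0.132,-0.122,1.57,-1.33,1.07,0.085, 0.0145,0.147,-0.122,1.57,-1.33,1.07,0.085, 0.015,0.162,-0.122,1.57,-1.33,1.07,0.085]'; python3 - <<'E'
from path import *
s=telemetry.sense();print(tobay(s['tool_pos'])*1000,s['eef_rot'])
p=vision.camera('top');save(p,'t8');n,r,b,B=case(p);print(n,r,b)
E
```

```text
clock: 9.28
tool_pos: [0.5213, -0.171, 0.0283]
eef_rot: [0.002, 1.0, -0.01, 0.003]
ft_force: [1.4, -5.7, 1.0]
gripper_width: 0.0853
[   4.45156213 -340.50270014] [ 0.00163821  0.99994088 -0.01044748  0.00253132]
845 ((-0.8883743286132812, -254.11817932128906), (145.9793243408203, 151.01116943359375), 89.90214538574219) [[-77.0, -327.0], [74.0, -327.0], [75.0, -181.0], [-76.0, -181.0]]
```

```bash
python3 -m jog '[0,0.015,0,0,0,0,0.085, 0.0005,0.035,0,0,0,0,0.085, 0.001,0.055,0,0,0,0,0.085, 0.001,0.075,0,0,0,0,0.085, 0.0015,0.095,0,0,0,0,0.085, 0.002,0.115,0,0,0,0,0.085, 0.002,0.135,0,0,0,0,0.085, 0.0025,0.15,0,0,0,0,0.085]'; python3 - <<'E'
from path import *
s=telemetry.sense();print(tobay(s['tool_pos'])*1000,s['eef_rot'])
p=vision.camera('top');save(p,'t9');n,r,b,B=case(p);print(n,r,b)
a=p['img'][130:260,160:320];cv2.imwrite('pics/t9c.png',cv2.cvtColor(cv2.resize(a,None,fx=4,fy=4,interpolation=cv2.INTER_CUBIC),cv2.COLOR_RGB2BGR))
E
```

```text
clock: 10.32
tool_pos: [0.5235, -0.0187, 0.0283]
eef_rot: [0.001, 1.0, -0.009, 0.002]
ft_force: [-1.1, -5.4, 0.0]
gripper_width: 0.0846
[   3.93185417 -188.18500424] [ 0.00147093  0.99995589 -0.00908366  0.00188188]
506 ((-2.773834228515625, -84.35966491699219), (148.79669189453125, 114.87197875976562), 0.8603138327598572) [[-78.0, -28.0], [-76.0, -143.0], [72.0, -141.0], [71.0, -26.0]]
```

View pics/t9c.png

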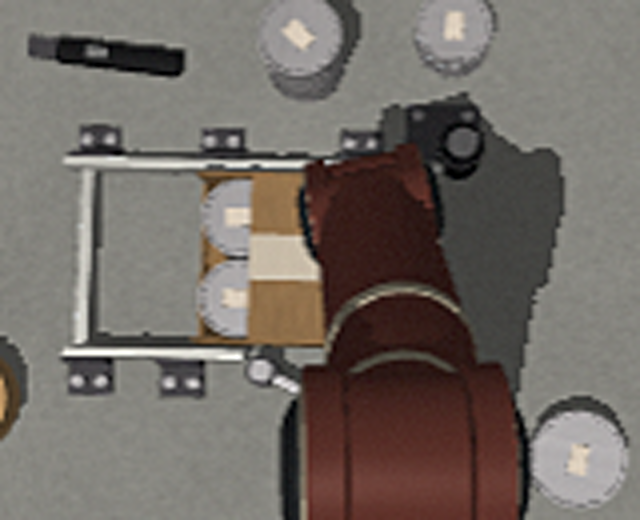

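The case front is at crop x≈203, cleanly between the guides, with about 100 mm to go.

```bash
python3 -m jog '[0.0,0.015,0,0,0,0,0.085, 0,0.03,0,0,0,0,0.085, 0.0005,0.045,0,0,0,0,0.085, 0.001,0.06,0,0,0,0,0.085, 0.001,0.072,0,0,0,0,0.085, 0.001,0.082,0,0,0,0,0.085, 0.001,0.09,0,0,0,0,0.085, 0.001,0.095,0,0,0,0,0.085]'; python3 - <<'E'
from path import *
s=telemetry.sense();print(tobay(s['tool_pos'])*1000,s['eef_rot'])
p=vision.camera('top');save(p,'t10');n,r,b,B=case(p);print(n,r,b)
E
```

```text
clock: 11.38
tool_pos: [0.5245, 0.0796, 0.0283]
eef_rot: [0.0, 1.0, -0.007, 0.002]
ft_force: [0.8, -6.2, 1.6]
gripper_width: 0.0848
[  3.09502596 -89.87584437] [ 3.59087938e-04  9.99970812e-01 -7.42337506e-03  1.77195567e-03]
223 ((-4.516410827636719, 28.071203231811523), (148.5557098388672, 77.21989440917969), 0.008850601501762867) [[-79.0, 67.0], [-79.0, -11.0], [70.0, -11.0], [70.0, 67.0]]
```

```bash
python3 -m jog '[0.0,0.002,0,0,0,0,0.085, 0,0.004,0,0,0,0,0.085, 0.0,0.006,0,0,0,0,0.085, 0.0,0.008,0,0,0,0,0.085]'; python3 - <<'E'
from path import *
p=vision.camera('top');n,r,b,B=case(p);print(n,r,b)
E
```

```text
clock: 11.92
tool_pos: [0.524, 0.0825, 0.0283]
eef_rot: [0.004, 1.0, -0.009, 0.001]
ft_force: [0.7, -15.5, 3.7]
gripper_width: 0.0852
189 ((-4.531639099121094, 33.41566848754883), (73.63253021240234, 149.0652618408203), 89.78035736083984) [[-79.0, -3.0], [70.0, -4.0], [70.0, 70.0], [-79.0, 71.0]]
```

```bash
python3 -m jog '[0.0,0.009,0,0,0,0,0.085, 0,0.011,0,0,0,0,0.085]'; python3 -m jog '[0,-0.005,0,0,0,0,0.085, 0,-0.02,0,0,0,0,0.085, 0,-0.04,0.01,0,0,0,0.085, 0,-0.06,0.06,0,0,0,0.05, -0.005,-0.11,0.10,0,0,0,0, -0.01,-0.16,0.12,0,0,0,0]'; python3 - <<'E'
from path import *
s=telemetry.sense();print(s['tool_pos'])
p=vision.camera('top');save(p,'t11');n,r,b,B=case(p);print(n,r,b)
X=cloud(p)
P=box(X,.36,.41,-.02,.06,.06,.1);print('pin',len(P),P.mean(0),tobay(P.mean(0)))
P=box(X,.45,.56,.2,.3,.018,.034);print('stop',len(P),tobay(P.mean(0)))
print('post',tobay(box(X,.56,.66,-.14,-.04,.08,.1).mean(0)),'boss',tobay(box(X,.39,.45,.06,.11,.042,.06).mean(0)))
a=p['img'][130:260,160:320];cv2.imwrite('pics/t11c.png',cv2.cvtColor(cv2.resize(a,None,fx=4,fy=4,interpolation=cv2.INTER_CUBIC),cv2.COLOR_RGB2BGR))
E
```

```text
clock: 12.22
tool_pos: [0.5238, 0.0821, 0.0283]
eef_rot: [0.011, 1.0, -0.01, -0.001]
ft_force: [2.0, -23.8, 4.7]
gripper_width: 0.0845
clock: 12.98
tool_pos: [0.5151, -0.0772, 0.1505]
eef_rot: [0.01, 1.0, -0.008, 0.002]
ft_force: [0.2, -0.3, -0.5]
gripper_width: 0.0319
[ 0.51511956 -0.07723111  0.15054299]
925 ((-3.9681854248046875, -2.9331893920898438), (149.782958984375, 146.7458038330078), 0.37378230690956116) [[-79.0, 70.0], [-78.0, -77.0], [71.0, -76.0], [70.0, 71.0]]
pin 14 [0.38514678 0.01522779 0.07919472] [-0.13505414 -0.15672845]
stop 104 [-0.01835484  0.0762518 ]
post [ 0.11387412 -0.2613242 ] boss [-0.10012011 -0.0853434 ]
```

View pics/t11c.png

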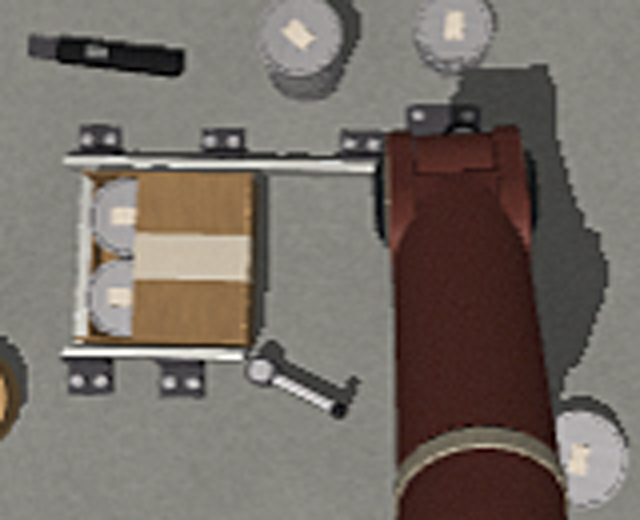

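The case sits home: it didn't move under 24 N, and its outline is y -77..71 with the same -4 mm bias in the top view as before. Next I tilt the tool to reach behind the blade pin.

```bash
python3 -m jog '[-0.04,0.027,0,0,7,0,0, -0.08,0.054,0,0,14,0,0, -0.12,0.08,0,0,20,0,0, -0.145,0.10,0,0,26,0,0, -0.165,0.110,0,0,26,0,0, -0.165,0.11,0,0,26,0,0]'; python3 - <<'E'
from path import *
s=telemetry.sense();print(s['tool_pos'],s['joint_positions'])
p=vision.camera('scene');save(p,'s12')
E
```

```text
clock: 13.78
tool_pos: [0.3482, 0.023, 0.1522]
eef_rot: [0.017, 0.975, -0.01, -0.223]
ft_force: [0.2, -0.3, -0.2]
gripper_width: 0.0002
[0.34815502 0.02303149 0.15221248] [ 0.02182987  0.52189149 -0.19270675  2.0200599   0.05961147  1.05941954
 -0.22846101]
```

View pics/s12.png

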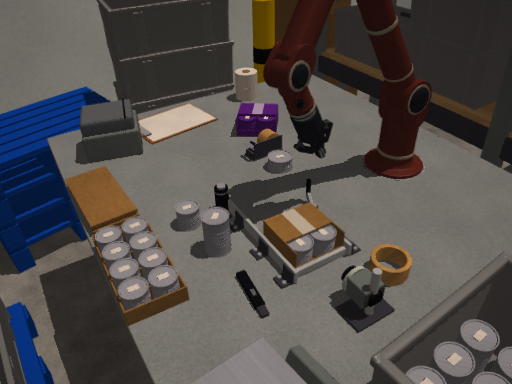

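The scene view shows the tilted hand at (315,145), standing clear of the pin at (309,187), with the case seated in the bay. The pose was reached, so I descend.

```bash
python3 -m jog '[0,0.009,-0.04,0,0,0,0, 0,0.009,-0.08,0,0,0,0, 0,0.009,-0.107,0,0,0,0, 0,0.009,-0.107,0,0,0,0]'; python3 - <<'E'
from path import *
s=telemetry.sense();print(s['tool_pos'],tobay(s['tool_pos'])*1000,s['joint_positions'])
p=vision.camera('scene');save(p,'s13')
a=p['img'][90:250,240:400];cv2.imwrite('pics/s13c.png',cv2.cvtColor(cv2.resize(a,None,fx=3.7,fy=3.7,interpolation=cv2.INTER_CUBIC),cv2.COLOR_RGB2BGR))
T=s['tool_pos']
for be in [2.04,1.8,1.57,1.3,1.05,.8,.55,.3,.1,0]:
    d=22
    F=np.array([-100,-86])+78*np.array([np.cos(be),-np.sin(be)])+d*np.array([-np.sin(be),-np.cos(be)])
    W=toworld(F/1000);print(be,F.round(),W.round(3),(W-T[:2]).round(3))
E
```

```text
clock: 14.32
tool_pos: [0.3499, 0.0314, 0.0441]
eef_rot: [0.017, 0.975, -0.011, -0.223]
ft_force: [0.9, 0.6, -0.1]
gripper_width: 0.0002
[0.34986099 0.03138742 0.04406802] [-170.6250746  -141.20654343] [-0.0135753   0.72112788 -0.17130762  2.08513448  0.09504414  0.79570562
 -0.27276918]
2.04 [-155. -146.] [0.366 0.027] [ 0.016 -0.005]
1.8 [-139. -157.] [0.381 0.015] [ 0.031 -0.016]
1.57 [-122. -164.] [0.398 0.008] [ 0.048 -0.024]
1.3 [-100. -167.] [0.42  0.004] [ 0.07  -0.027]
1.05 [ -80. -165.] [0.44  0.006] [ 0.09  -0.025]
0.8 [ -61. -157.] [0.459 0.013] [ 0.109 -0.018]
0.55 [ -45. -146.] [0.475 0.025] [ 0.126 -0.007]
0.3 [ -32. -130.] [0.489 0.04 ] [0.139 0.009]
0.1 [ -25. -116.] [0.496 0.054] [0.146 0.023]
0 [ -22. -108.] [0.499 0.062] [0.149 0.031]
```

View pics/s13c.png

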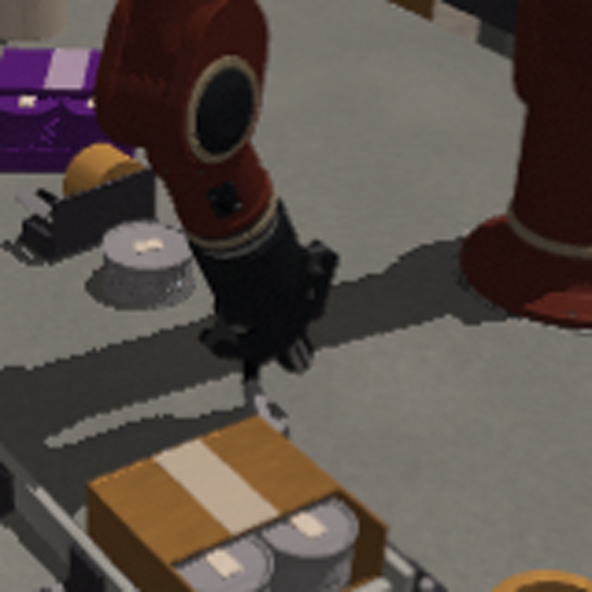

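```bash
python3 -m jog '[0.008,-0.003,0,0,0,0,0, 0.016,-0.006,0,0,0,0,0, 0.024,-0.011,0,0,0,0,0, 0.032,-0.016,0,0,-3,0,0, 0.040,-0.020,0,0,-6,0,0, 0.048,-0.024,0,0,-9,0,0, 0.059,-0.026,0,0,-13,0,0, 0.070,-0.027,0,0,-17,0,0]'; python3 - <<'E'
from path import *
s=telemetry.sense();print(s['tool_pos'],tobay(s['tool_pos'])*1000,s['eef_rot'])
p=vision.camera('scene');save(p,'s14')
a=p['img'][90:250,240:400];cv2.imwrite('pics/s14c.png',cv2.cvtColor(cv2.resize(a,None,fx=3.7,fy=3.7,interpolation=cv2.INTER_CUBIC),cv2.COLOR_RGB2BGR))
E
```

```text
clock: 15.38
tool_pos: [0.4195, 0.0094, 0.045]
eef_rot: [0.013, 0.997, -0.009, -0.076]
ft_force: [-1.0, 0.2, 1.0]
gripper_width: 0.0003
[0.41951384 0.00940585 0.04496859] [-100.58786156 -161.93086262] [ 0.01291143  0.99699025 -0.00900545 -0.07591204]
```

View pics/s14c.png

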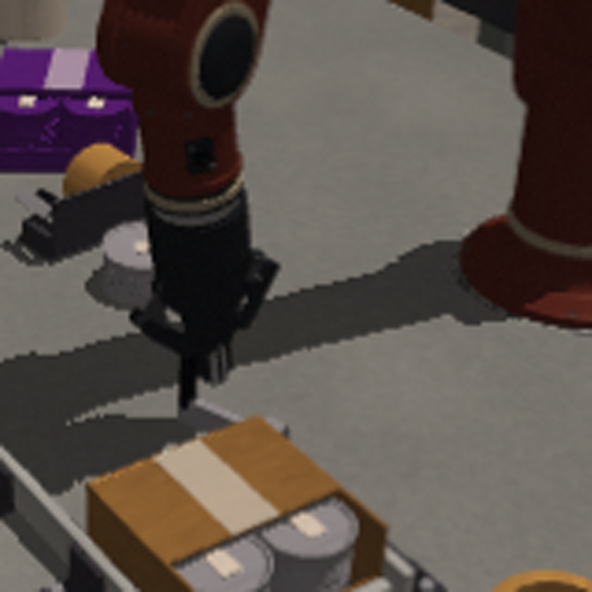

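```bash
python3 -m jog '[0.010,-0.004,0,0,-3,0,0, 0.0205,-0.003,0,0,-6,0,0, 0.030,0.0,0,0,-8.7,0,0, 0.0395,0.0035,0,0,-8.7,0,0, 0.0475,0.0095,0,0,-8.7,0,0, 0.0555,0.0155,0,0,-8.7,0,0, 0.0625,0.023,0,0,-8.7,0,0, 0.0695,0.0305,0,0,-8.7,0,0]'; python3 - <<'E'
from path import *
s=telemetry.sense();print(s['tool_pos'],tobay(s['tool_pos'])*1000,s['eef_rot'])
p=vision.camera('scene');save(p,'s15')
a=p['img'][90:250,240:400];cv2.imwrite('pics/s15c.png',cv2.cvtColor(cv2.resize(a,None,fx=3.7,fy=3.7,interpolation=cv2.INTER_CUBIC),cv2.COLOR_RGB2BGR))
E
```

```text
clock: 16.42
tool_pos: [0.4903, 0.0374, 0.0454]
eef_rot: [0.014, 1.0, -0.012, 0.001]
ft_force: [0.1, -1.3, 0.3]
gripper_width: -0.0004
[0.4902824  0.03741829 0.04544399] [ -30.33495938 -132.64920114] [ 0.01371388  0.99983543 -0.01178206  0.00149077]
```

View pics/s15c.png

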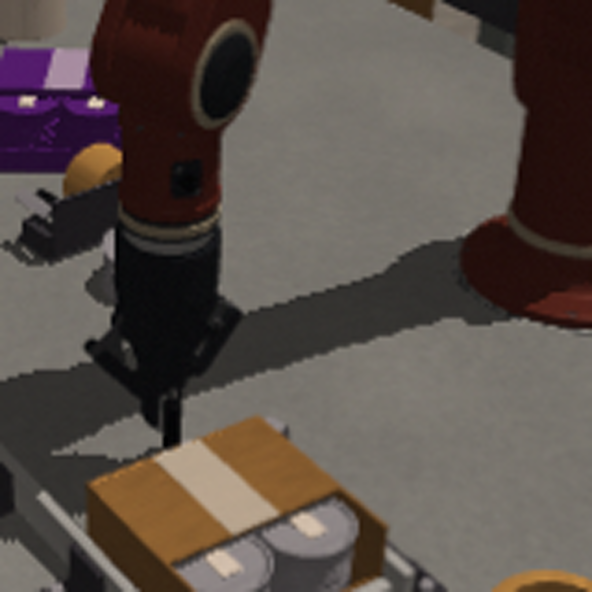

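```bash
python3 -m jog '[0.004,0.008,0,0,0,0,0, 0.007,0.015,0,0,0,0,0, 0.008,0.021,0,0,0,0,0, 0.009,0.026,0,0,0,0,0, 0.009,0.029,0,0,0,0,0, 0.009,0.032,0,0,0,0,0]'; python3 - <<'E'
from path import *
s=telemetry.sense();print(tobay(s['tool_pos'])*1000)
E
```

```text
clock: 17.23
tool_pos: [0.5004, 0.0647, 0.0456]
eef_rot: [0.017, 1.0, -0.013, 0.002]
ft_force: [1.3, -14.9, 2.9]
gripper_width: -0.0003
[ -20.66461086 -105.2383195 ]
```

```bash
python3 -m jog '[0,0.005,0,0,0,0,0, 0,0.008,0,0,0,0,0, 0,0.008,0,0,0,0,0]'; python3 -m jog '[0,-0.006,0,0,0,0,0, 0,-0.025,0,0,0,0,0, 0,-0.05,0.02,0,0,0,0, 0,-0.09,0.07,0,0,0,0, 0,-0.15,0.12,0,0,0,0, 0,-0.21,0.15,0,0,0,0, 0,-0.26,0.18,0,0,0,0, 0,-0.30,0.2,0,0,0,0]'; python3 - <<'E'
from path import *
p=vision.camera('top');save(p,'t16');n,r,b,B=case(p);print(n,r,b)
X=cloud(p)
P=box(X,.45,.56,.04,.1,.065,.1);Q=tobay(P);print('pin?',len(P),np.round(Q*1000)[:20].tolist(),P[:,2].round(3)[:20])
P=box(X,.44,.53,.05,.1,.03,.045);print('bar',len(P));v=cv2.fitLine(tobay(P).astype(np.float32),cv2.DIST_HUBER,0,.01,.01).ravel();print(v,np.degrees(np.arctan2(v[1],v[0])))
for l in['blade_pin','blade_pivot','case_front','home_front']:
    print(l,[(tobay(at_z(p,q['position'],{'blade_pin':.06,'blade_pivot':.027}.get(l,.036)))*1000,q['conf']) for q in spotter.spot_point(p,l)[:3]])
print('tinc',box(X,.27,.4,-.26,-.13,.03,.06).mean(0));print('tina',box(X,.63,.8,-.16,-.05,.05,.07).mean(0));print('tinb',box(X,.63,.8,-.03,.1,.1,.12).mean(0));print('disp',box(X,.2,.45,-.36,-.255,.015,.1).mean(0))
a=p['img'][110:260,130:330];cv2.imwrite('pics/t16c.png',cv2.cvtColor(cv2.resize(a,None,fx=4,fy=4,interpolation=cv2.INTER_CUBIC),cv2.COLOR_RGB2BGR))
E
```

```text
clock: 17.6
tool_pos: [0.5003, 0.0643, 0.0457]
eef_rot: [0.022, 1.0, -0.017, 0.001]
ft_force: [2.0, -13.1, 1.5]
gripper_width: 0.0
clock: 18.6
tool_pos: [0.5005, -0.2364, 0.2472]
eef_rot: [0.022, 1.0, -0.016, 0.002]
ft_force: [0.8, 0.3, -0.1]
gripper_width: 0.0
922 ((-4.021697998046875, -2.198516845703125), (150.12380981445312, 146.8961639404297), 0.18039470911026) [[-79.0, 71.0], [-79.0, -76.0], [71.0, -75.0], [71.0, 71.0]]
pin? 72 [[35.0, -70.0], [35.0, -73.0], [32.0, -70.0], [31.0, -73.0], [28.0, -70.0], [28.0, -73.0], [25.0, -70.0], [25.0, -74.0], [21.0, -70.0], [21.0, -74.0], [17.0, -70.0], [18.0, -73.0], [14.0, -71.0], [14.0, -74.0], [11.0, -70.0], [11.0, -74.0], [7.0, -71.0], [7.0, -74.0], [3.0, -71.0], [4.0, -74.0]] [0.075 0.074 0.071 0.073 0.072 0.071 0.069 0.072 0.073 0.076 0.073 0.068
 0.074 0.073 0.069 0.069 0.073 0.074 0.071 0.068]
bar 55
[ 0.9946206   0.10358503 -0.050586   -0.08491836] 5.94565
blade_pin [(array([-23.15008294, -81.52012518]), 0.42)]
blade_pivot [(array([-98.43323469, -88.47649656]), 0.82), (array([-16.26888266, -78.02469442]), 0.71)]
case_front [(array([-15.65890398,  80.0481611 ]), 0.77), (array([-210.20191422, -605.99775992]), 0.73)]
home_front [(array([ 1.27076103, 69.14784449]), 0.61)]
tinc [ 0.3427982  -0.19653643  0.03952455]
tina [ 0.73099046 -0.08745477  0.0576625 ]
tinb [0.70843165 0.04969901 0.10773083]
disp [nan nan nan]<stdin>:8: RuntimeWarning: Mean of empty slice.
  ret = um.true_divide(
```

View pics/t16c.png

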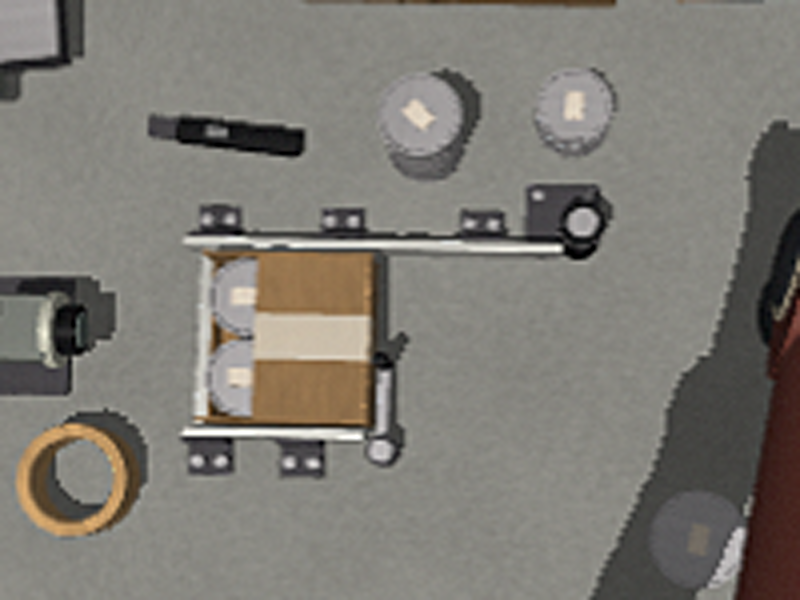

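The top crop shows the blade across the lane, with the pivot at (382,450) and the pin at (382,362). The case's front edge is snug against the stop bar at x≈207, open front towards the camera. I clear the arm for one last unobstructed check.

```bash
python3 -m jog '[-0.03,-0.05,0,0,0,0,0, -0.06,-0.1,0,0,0,0,0, -0.09,-0.15,0,0,0,0,0, -0.12,-0.2,0,0,0,0,0, -0.15,-0.25,0,0,0,0,0, -0.18,-0.3,0,0,0,0,0, -0.2,-0.35,0,0,0,0,0, -0.2,-0.35,0,0,0,0,0]'; python3 - <<'E'
from path import *
p=vision.camera('top');save(p,'t17');n,r,b,B=case(p);print(n,r,b)
X=cloud(p)
print('disp',box(X,.2,.45,-.36,-.255,.015,.1).mean(0))
P=box(X,.40,.53,.05,.11,.03,.09)
q=tobay(P)*1000;m=(q[:,1]<-79)&(q[:,0]>-82)&(P[:,2]<.046);print('bar',m.sum(),np.polyfit(q[m,0],q[m,1],1))
p=vision.camera('scene');save(p,'s17')
a=p['img'][150:330,180:420];cv2.imwrite('pics/s17c.png',cv2.cvtColor(cv2.resize(a,None,fx=3.2,fy=3.2,interpolation=cv2.INTER_CUBIC),cv2.COLOR_RGB2BGR))
# overlay expected blade & bay geometry
im=p['img'].copy()
def L(pts,z,c):
    W=[list(toworld(np.array(b)/1000))+[z] for b in pts]
    u=((proj(p,W)-[180,150])*3.2).round().astype(int);cv2.polylines(im2,[u.reshape(-1,1,2)],False,c,1)
im2=cv2.imread('pics/s17c.png')
L([(-75,75),(75,75),(75,-75),(-75,-75),(-75,75)],.072,(0,255,0));L([(-100,-81),(-15,-81),(-15,-91),(-100,-91)],.039,(0,0,255));L([(-81,75),(81,75)],.026,(255,0,0))
cv2.imwrite('pics/s17o.png',im2)
E
```

```text
clock: 19.85
tool_pos: [0.2973, -0.5865, 0.2432]
eef_rot: [0.021, 1.0, -0.019, -0.001]
ft_force: [0.2, 0.1, -0.4]
gripper_width: -0.0003
924 ((-4.0132598876953125, -2.9377593994140625), (149.5679931640625, 147.0570831298828), 0.6621996760368347) [[-80.0, 70.0], [-78.0, -77.0], [72.0, -76.0], [70.0, 71.0]]
disp [ 0.33823521 -0.30182765  0.05784938]
bar 46 [-4.1637471e-03 -8.7266438e+01]
```

View pics/s17o.png

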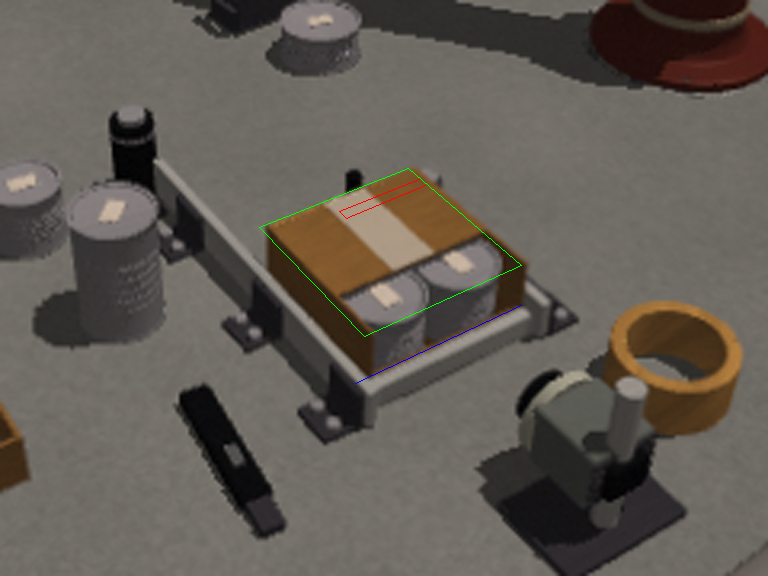

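The scene view shows the case front right behind the end stop at (440,345), facing the camera, with the pin standing behind the case at (354,180). The fitted blade line is at -0.24° (about 0.004 rad), and the dispenser and tins a, b and c are where they were. I hand it in.

```bash
python3 -c "
from rig import manip
print(manip.close_job())"
```

```text
the job is handed in; nothing more can be done
None
```

I turned the brown case a quarter turn clockwise round the post, slid it home against the end stop, and swung the stop blade shut behind it. The job was handed in with the arm clear, at about 20 s on the robot's clock. The hand-in reports no verdict.

- **Case:** it is square to the lane within about 0.7°. Under a 24 N push it moved no further, and it shows snug against the stop bar. My bay fit puts it about 4 mm towards the near guide and 2–3 mm short of home, which is within the fit's error.
- **Blade:** the fitted line of the bar is about 0.004 rad from shut. It held firm against a 13–15 N push on the pin.
- **Other things on the bench:** the dispenser and tins a, b and c are where they were, to within 1 mm. I checked the tape roll and cutter only by eye, and they look undisturbed.
- **Force:** when the case came up square against the far guide, the force on the tool rose to about 58 N. That is under the 120 N wrist limit, and I backed off at once.
- **Doubtful readings:** the point networks placed the case front 16 mm to the side and the blade pin about 4.5 mm off. They disagreed with both the depth data and the picture, so I did not rely on them.

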